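Find the release groove in a banjo hoop and press its key

TASK

A round banjo pot lies face up on the table; somewhere in the flat top of its metal hoop, on the side nearer the robot, is one release groove with a locking key in it. With closed fingers, touch the hoop's top lightly at the start point just beside the tailpiece, sweep the fingertip along the hoop's top round the near side, keeping light contact, until you find the groove, then press the key inside it fully down and come away. Do not lift or shove the pot, do not press hard, and leave the jar and the mug alone.

Things in the scene. Friction and masses are not known exactly. Their poses are not given: they have to be found in the camera images.
- pot: banjo pot (round body, no neck), 216 mm across, 88 mm high, about 2 kg, loose on the table; origin: centre of its underside, z up. A steel tailpiece plate (34 mm wide, top 72 mm above the table) stands just outside the hoop at the pot's +y. The metal hoop is on top of it, round the drum skin; a light touch does not turn it
- start (a point): start point of the sweep: middle of the hoop's top (88 mm above the table), 30 degrees round from the tailpiece on the robot's side. The groove's place differs and is not listed: its centre is 75 to 161 degrees round from the tailpiece (the pot's +y), counted from +y over the pot's -x side (nearer the robot) towards -y
- top (a point): centre of the hoop, at the height of its top. Hoop: flat-topped ring, inner radius 92, outer 108, middle of the band at 100 mm, top 88 mm above the table, 18 mm above the skin inside it. Its top is plain but for one groove, 50 mm long along the hoop, 18 mm deep, open at the top and on the inner and outer sides
- head (a joint): how far the drum skin, with the hoop and key on it, is pressed down, m: 0 free, 0.004 at the stop. It springs back. It starts to give at 4 to 5 N (its preload) and gives 1 mm for each further 2.5 N
- key (a joint): how far the locking key is pressed down, m: 0 up (start), 0.005 fully down. A metal bar 44 mm long along the hoop and 14 mm wide, in the middle of the groove, its top 7 mm below the hoop's top at the start. It needs about 3 N and stays where it is left
- jar: glass jar 60 mm wide, 75 mm high, standing to one side of the pot, not to be touched; origin at its underside
- mug: white mug 76 mm wide, 85 mm high, standing on the other side of the pot, not to be touched; origin at its underside
Things that resemble listed ones, but are neither listed nor needed, are in the scene too. Of the things like the pot, leave any that is pink; of the rest the larger one is meant.

How it is judged:
By the outcome, as a careful person would: the job done as asked, in the order asked, and still so for the second after the job is handed in, with the robot touching nothing.
It also fails if it takes over 72 s, if anything falls off the work surface, if the arm or the gripper's body presses on something with over 40 N, if the wrist force passes 120 N, or if a joint passes its speed limit or range.

ROBOT

A 6-joint arm with a two-finger parallel gripper is mounted at the origin on the work surface. World frame = base frame: x ahead of the robot, y to its left, z up, the work surface at z = 0. Lengths are in m, angles in degrees, forces in N, time in s.
With the tool pointing down it reaches from about 0.3 to 0.75 m from the base axis. Payload 8.5 kg.
Tool frame: the origin (TCP) lies between the finger pads; the fingertips stand 25 mm ahead of it and the grasp point (between the pads) lies 6 mm ahead of it; x points along the fingers, y is the direction in which the jaws open and shut, and the axes are right-handed (so a half turn about x gives the same grasp; the last joint's range is limited). The gripper opens to 85 mm and grips with 20 to 120 N. Pads are 22 mm wide; open, the fingers measure 114 mm over their backs; the gripper's body (76 mm by 85 mm) begins 54 mm behind the grasp point. The pads swing forward as they close: fully open they stand 13 mm farther back than shut.
Start: joints at [57.508, 21.807, 74.336, -0, 83.858, -12.336], TCP at [0.19, 0.516, 0.256] pointing down, gripper open.
Joint ranges: [-178.18, 178.18], [-50.72, 133.34], [12.68, 142.11], [-81.47, 261.47], [9.98, 163.14], [-165.26, 165.26]. Speed limits (degrees/s): [136.94, 136.94, 180, 180, 180, 180].

INTERFACE

Orientations are given as a 3x3 rotation matrix whose columns are the frame's x, y, z axes.
In Python, from rig import sensors, get_image, workorder gives the robot as it stands.
- The arm moves only by the tool arm_command, never from a script. Its argument "plan" is a list that holds one entry, the list of rows, each a list of 6 numbers: the shift along the tool's x, y, z in units of 25 mm (1.0 is 25 mm), then the turn, a rotation vector about the tool's x, y, z in units of 6 degrees (1.0 is 6 degrees). In form: [[[dx, dy, dz, ax, ay, az], ...]]. A call has 1 to 10 rows; each row is the pose to reach, as a shift and turn from the pose commanded when the call began, along the tool's axes at that moment; what a row does not reach only later rows make up. A row lasts 1/10 s, in which the tool goes at most 50 mm and 8.59 degrees, less where a joint would pass 70% of its speed; a pose out of reach is approached as far as the arm can. A call with a gripper value outside its range is refused whole. "jaw" is the closure, from 0 (fully open) to 1 (shut), set as the call begins (left out, the last holds). The fingers move at their own pace and stop on an object; "newtons" is the grip in N (left out, the last holds). Time passes only in rows, so rows that repeat a pose let the fingers close. It gives the time, the measured TCP pose, the force and the opening at its end, in the units of the state.
- sensors.observe(): the state, without advancing time (a new reading comes with each control period).
- get_image(name): name is "scene" or "top" or "wrist"; returns a dict with "img" (384x512x3 uint8, red, green, blue), "fx", "fy", "cx", "cy" (pixels), "dist" ([k1, k2, p1, p2, k3] as OpenCV has them; the pictures are not rectified), "T" (4x4, takes a point from camera to world coordinates). Camera axes: x right, y up, looking along -z (the intrinsics and any distortion apply to the point x, -y, -z); pixel columns grow to the right and rows downward; lengths in m; the calibration is good to about 2 mm. A picture is of the moment at which its call begins. There is no depth.
- workorder.close_job(): hands the job in, once; it reports no verdict.
The state is a dict: "time_s": time; "q": joint angles; "qvel": joint speeds; "joint_efforts": joint torques, N m; "position": TCP position; "tool_rot": TCP orientation; "ft_force": force on the tool from outside, world axes, zero at the start; "wrist_torque": the same for the moment, N m; "grip_width": finger opening in m.
Only numpy, scipy, OpenCV 4.12 (cv2) and the standard library are available. Lean on these libraries where they do the work, as an engineer would, in place of code of your own. Each camera call takes 0.05 s, during which the arm holds its last target. There are 200 camera calls.

## Working session

There is one attempt and no reset: what is moved stays moved. The work goes in short steps, Python scripts to look and compute and a tool call to move; the robot and the scene stay as the last step left them, time stands still between calls to the robot, and variables do not carry over. Pictures are saved under pics/ and viewed, about 8 in all and at most 12, crops included, and the job is handed in when it is done.

Besides the shell and the picture viewer there is one more tool, called after "Emit:" as name(argument=value, ...) on one line, values as JSON. arm_command: Moves the arm, as the interface text tells. Its arguments: {"type":"object","properties":{"plan":{"type":"array","items":{"type":"array","items":{"type":"array","items":{"type":"number"}}}},"jaw":{"type":"number"},"newtons":{"type":"number"}},"required":["plan"]}

```bash
mkdir -p pics; ls; python3 - <<'E'
from rig import sensors,get_image
import cv2,numpy as np
s=sensors.observe();print({k:np.round(v,3).tolist() for k,v in s.items()})
for n in("scene","top"):
    d=get_image(n);cv2.imwrite(f"pics/{n}1.png",d["img"][:,:,::-1])
    print(n,d["fx"],d["fy"],d["cx"],d["cy"],d["dist"],np.round(d["T"],4).tolist())
E
```

```text
pics
{'time_s': 0.0, 'q': [57.508, 21.841, 74.385, -0.001, 83.858, -12.338], 'qvel': [-0.01, -0.013, 0.102, -0.028, -0.053, 0.06], 'joint_efforts': [-0.001, -44.845, -23.128, -0.0, 0.005, 0.0], 'position': [0.189, 0.516, 0.256], 'tool_rot': [[-0.001, 0.345, 0.939], [-0.001, 0.939, -0.345], [-1.0, -0.001, -0.0]], 'ft_force': [0.459, -0.318, -1.08], 'wrist_torque': [0.029, 0.036, 0.042], 'grip_width': 0.085}
scene 446.16766120422307 446.16766120422307 251.54297970719034 195.20750529580454 [-0.07928655  0.          0.          0.          0.        ] [[0.8774, -0.298, 0.3759, 0.9255], [0.4796, 0.5588, -0.6766, -0.8643], [-0.0084, 0.7739, 0.6332, 0.9103], [0.0, 0.0, 0.0, 1.0]]
top 451.3487325786317 451.3487325786317 253.1856536834919 192.21768926170841 [0.03848567 0.         0.         0.         0.        ] [[0.0112, 0.9864, -0.1643, 0.259], [-0.9999, 0.0099, -0.0091, -0.0205], [-0.0074, 0.1643, 0.9864, 1.3139], [0.0, 0.0, 0.0, 1.0]]
```

View pics/top1.png

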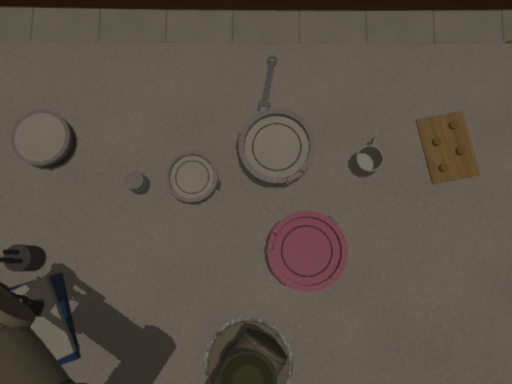

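View pics/scene1.png

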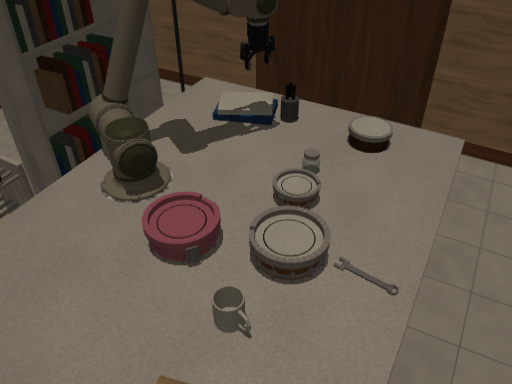

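The top view shows the target pot at about (277,147), a smaller decoy at (193,178) and a pink one at (307,250). The jar is at (137,183) and the mug at (369,158). I'll enlarge both views of the pot.

```bash
python3 - <<'E'
import cv2,numpy as np
a=cv2.imread("pics/top1.png")[97:197,227:327]; b=cv2.imread("pics/scene1.png")[195:285,240:340]
f=lambda i,h:cv2.convertScaleAbs(cv2.resize(i,(400,h),interpolation=cv2.INTER_CUBIC),alpha=1.8)
cv2.imwrite("pics/c1.png",np.hstack([f(a,400),cv2.copyMakeBorder(f(b,360),0,40,0,0,0)]))
E
```

```text
(no output)
```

View pics/c1.png

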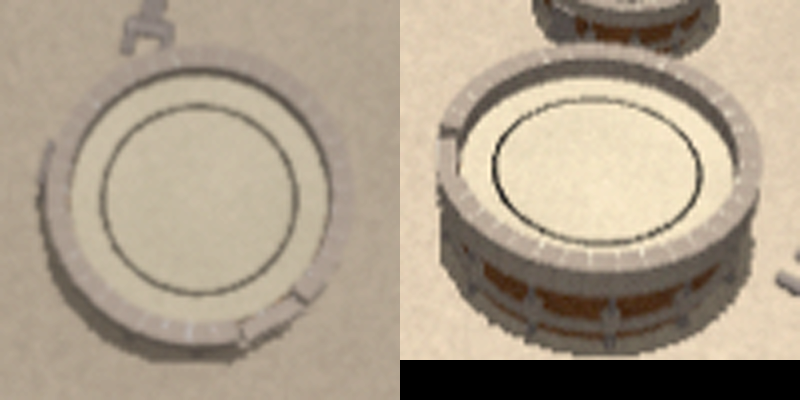

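The left crop shows the groove with its key at crop (275,315), at the lower right, and the tailpiece at (45,172), on the left. Next I'll get the pot's centre from the inked ring on the skin in both views.

```bash
cat > h.py <<'E'
import cv2,numpy as np
from rig import sensors,get_image
def cast(d,uv,z):
    K=np.array([[d["fx"],0,d["cx"]],[0,d["fy"],d["cy"]],[0,0,1]])
    p=cv2.undistortPoints(np.array(uv,float).reshape(-1,1,2),K,np.array(d["dist"])).reshape(-1,2)
    r=np.c_[p[:,0],-p[:,1],-np.ones(len(p))]@d["T"][:3,:3].T; o=d["T"][:3,3]
    return o+r*((z-o[2])/r[:,2])[:,None]
def ring(d,box,z):
    x0,y0,x1,y1=box; g=cv2.cvtColor(d["img"],cv2.COLOR_RGB2GRAY)[y0:y1,x0:x1]
    m=(cv2.morphologyEx(g,cv2.MORPH_BLACKHAT,np.ones((7,7)))>25).astype(np.uint8)
    n,l,st,_=cv2.connectedComponentsWithStats(m,connectivity=8)
    i=1+np.argmax(st[1:,4]); v,u=np.nonzero(l==i)
    P=cast(d,np.c_[u+x0,v+y0],z)
    A=np.c_[2*P[:,:2],np.ones(len(P))]; s=np.linalg.lstsq(A,(P[:,:2]**2).sum(1),rcond=None)[0]
    rr=np.linalg.norm(P[:,:2]-s[:2],axis=1)
    return s[:2],rr.mean(),rr.std(),len(P)
def rowto(p,R=None):
    s=sensors.observe(); T=s["tool_rot"]; a=T.T@(np.array(p)-s["position"])/.025
    w=np.zeros(3) if R is None else np.degrees(cv2.Rodrigues(T.T@R)[0]).ravel()/6
    return np.round(np.r_[a,w],3).tolist()
E
python3 - <<'E'
from h import *
t=get_image("top");s=get_image("scene")
print(ring(t,(247,117,307,177),.07)); print(ring(s,(258,214,322,262),.07))
f=lambda c:[(227+x/4-.4,97+y/4-.4) for x,y in c]
print("groove ends/mid",cast(t,f([(243,335),(305,292),(275,317)]),.088))
print("tail",cast(t,f([(50,142),(39,205),(44,173)]),.072))
for n,uv in(("jar",(139,190)),("mug",(371,163))): print(n,cast(t,[uv],.02))
E
```

```text
(array([ 0.59855825, -0.07305321]), np.float64(0.06842274034410865), np.float64(0.0011009700480261587), 189)
(array([ 0.59849335, -0.07341949]), np.float64(0.06828285774378957), np.float64(0.0015232892003021802), 219)
groove ends/mid [[ 0.49729837 -0.10314555  0.088     ]
 [ 0.528062   -0.14610495  0.088     ]
 [ 0.51019094 -0.12527212  0.088     ]]
tail [[0.63913848 0.03314994 0.072     ]
 [0.59282452 0.0402041  0.072     ]
 [0.61628238 0.037049   0.072     ]]
jar [[0.47764588 0.32352005 0.02      ]]
mug [[ 0.56448365 -0.35198659  0.02      ]]
```

```bash
cat >> h.py <<'E'
def down(yaw):
    c,s=np.cos(np.radians(yaw)),np.sin(np.radians(yaw)); y=np.array([c,s,0]);x=np.array([0,0,-1.])
    return np.c_[x,y,np.cross(x,y)]
E
python3 -c "
from h import *
print(rowto([.50,.0,.32],down(30.5)))"
```

```text
[-2.553, -15.104, 18.776, 6.557, 0.001, 0.008]
```

Emit:
arm_command(plan=[[[-2.55,-3,3.75,1.3,0,0],[-2.55,-6,7.5,2.6,0,0],[-2.55,-9,11.3,3.9,0,0],[-2.55,-12,15,5.2,0,0],[-2.55,-15.1,18.8,6.55,0,0],[-2.55,-15.1,18.8,6.55,0,0],[-2.55,-15.1,18.8,6.55,0,0],[-2.55,-15.1,18.8,6.55,0,0],[-2.55,-15.1,18.8,6.55,0,0],[-2.55,-15.1,18.8,6.55,0,0]]], jaw=1, newtons=30)

```text
time_s: 1.2
position: [0.4443, 0.0927, 0.3146]
tool_rot: [[0.0, 0.861, 0.508], [0.0, 0.508, -0.861], [-1.0, 0.0, -0.0]]
ft_force: [0.5, 1.3, -0.6]
grip_width: 0.0002
```

```bash
python3 - <<'E'
from h import *
print(rowto([.50,.0,.32],down(30.5)))
d=get_image("wrist");cv2.imwrite("pics/w1.png",cv2.convertScaleAbs(d["img"][:,:,::-1],alpha=1.5));print(np.round(d["T"],3).tolist(),d["fx"])
print(sensors.observe()["position"])
E
```

```text
[-0.216, 0.037, 4.326, 0.005, -0.0, -0.002]
[[0.861, -0.484, -0.154, 0.404], [0.508, 0.821, 0.26, 0.16], [0.0, -0.302, 0.953, 0.433], [0.0, 0.0, 0.0, 1.0]] 337.0734146127079
[0.44787846 0.08740582 0.31441711]
```

View pics/w1.png

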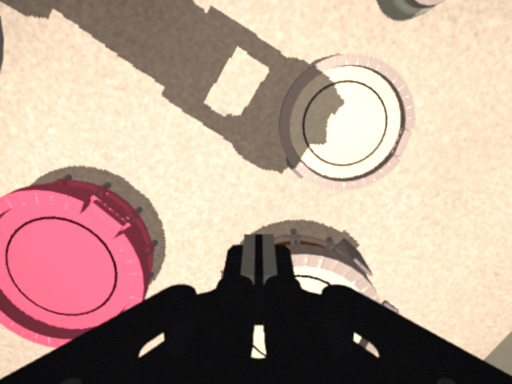

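The wrist camera sees the pot only behind the fingers. I'll move on past it so the whole pot comes into view.

```bash
python3 -c "
from h import *
print(rowto([.645,-.155,.34],down(30.5)))"
```

```text
[-0.985, 1.928, 12.351, -0.043, 0.03, 0.001]
```

Emit:
arm_command(plan=[[[-1,0.3,2,0,0,0],[-1,0.6,4,0,0,0],[-1,0.9,6,0,0,0],[-1,1.2,8,0,0,0],[-1,1.5,10,0,0,0],[-1,1.8,11.5,0,0,0],[-1,1.9,12.35,0,0,0],[-1,1.9,12.35,0,0,0],[-1,1.9,12.35,0,0,0],[-1,1.9,12.35,0,0,0]]])

```text
time_s: 2.25
position: [0.641, -0.1459, 0.34]
tool_rot: [[0.0, 0.861, 0.509], [-0.0, 0.509, -0.861], [-1.0, 0.0, 0.0]]
ft_force: [0.2, 0.1, -0.3]
grip_width: -0.0003
```

```bash
python3 - <<'E'
from h import *
d=get_image("wrist");cv2.imwrite("pics/w2.png",cv2.convertScaleAbs(d["img"][:,:,::-1],alpha=1.5))
np.save("w2.npy",d,allow_pickle=True);s=sensors.observe();print(s["position"],s["ft_force"],s["time_s"])
E
```

```text
[ 0.64103619 -0.14588019  0.34016548] [-1.12057341 -0.41106908  0.31377077] 2.3
```

View pics/w2.png

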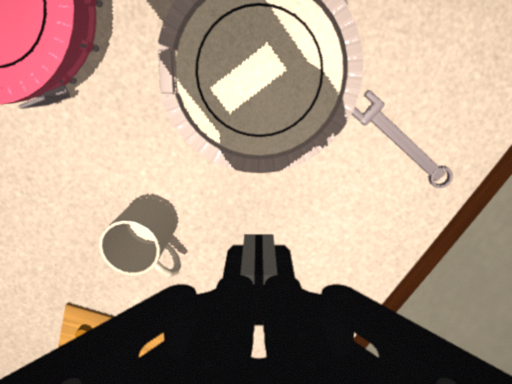

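The pot now fills the top of the view. The groove and key are at the hoop's left edge, about (166,71), with groove ends near (171,49) and (172,93). I'll cast these as a cross-check.

```bash
python3 - <<'E'
from h import *
d=np.load("w2.npy",allow_pickle=True).item()
c=np.array([.5985,-.0732])
P=cast(d,[(171,49),(172,93),(166,71)],.088);print(P)
for p in P: r=p[:2]-c; print(np.degrees(np.arctan2(-r[0],r[1])),np.linalg.norm(r))
print("ring centre",cast(d,[(259.5,70)],.07))
print(rowto([.563,.0203,.128]),rowto([.563,.0203,.25]))
E
```

```text
[[ 0.50788012 -0.09787567  0.088     ]
 [ 0.52839292 -0.13670362  0.088     ]
 [ 0.5129906  -0.11987094  0.088     ]]
105.23225404392325 0.09391939053703316
132.1705654616224 0.09459234560611116
118.62566212502425 0.09741680864820176
ring centre [[ 0.59657615 -0.06905814  0.07      ]]
[8.483, 0.694, -7.315, 0.0, 0.0, 0.0] [3.603, 0.697, -7.312, 0.0, 0.0, 0.0]
```

Emit:
arm_command(plan=[[[0.5,0.1,-1.5,0,0,0],[1.2,0.2,-3,0,0,0],[2,0.4,-4.5,0,0,0],[3,0.6,-6,0,0,0],[3.6,0.7,-7.3,0,0,0],[4.8,0.7,-7.3,0,0,0],[6.2,0.7,-7.3,0,0,0],[7.4,0.7,-7.3,0,0,0],[7.8,0.7,-7.3,0,0,0],[7.8,0.7,-7.3,0,0,0]]])

```text
time_s: 3.3
position: [0.5633, 0.0195, 0.1442]
tool_rot: [[-0.001, 0.861, 0.509], [0.0, 0.509, -0.861], [-1.0, -0.001, -0.001]]
ft_force: [0.3, 0.3, -0.7]
grip_width: 0.0002
```

Emit:
arm_command(plan=[[[0,0,0,0,0,0],[0,0,0,0,0,0],[0,0,0,0,0,0]]])

```text
time_s: 3.6
position: [0.5643, 0.019, 0.1456]
tool_rot: [[0.002, 0.861, 0.508], [-0.0, 0.508, -0.861], [-1.0, 0.002, 0.001]]
ft_force: [0.7, -0.7, -0.2]
grip_width: -0.0
```

```bash
python3 -c "
from h import *
s=sensors.observe();print(s['position'],s['ft_force']);print(rowto([.563,.0203,.118]))
F=[]
for i in range(8): get_image('top');F.append(sensors.observe()['ft_force'])
print(np.mean(F,0),np.std(F,0),sensors.observe()['position'])"
```

```text
[0.56426926 0.01895729 0.14563914] [ 0.68256797 -0.74723534 -0.18954465]
[1.105, -0.018, -0.074, 0.0, 0.0, 0.0]
[-0.03510271  0.06385498 -0.01075501] [0.38821771 0.35367752 0.45304662] [0.56386054 0.01900746 0.1444227 ]
```

Emit:
arm_command(plan=[[[0.3,0,0,0,0,0],[0.6,0,0,0,0,0],[0.9,0,0,0,0,0],[1.0,0,0,0,0,0],[1.08,0,0,0,0,0],[1.08,0,0,0,0,0]]])

```text
time_s: 4.6
position: [0.5638, 0.019, 0.1172]
tool_rot: [[-0.0, 0.861, 0.508], [0.0, 0.508, -0.861], [-1.0, -0.0, -0.0]]
ft_force: [-0.3, -0.1, 0.1]
grip_width: 0.0001
```

Emit:
arm_command(plan=[[[0.03,0,0,0,0,0],[0.03,0,0,0,0,0],[0.03,0,0,0,0,0]]])

```text
time_s: 4.9
position: [0.5639, 0.019, 0.1168]
tool_rot: [[0.0, 0.861, 0.508], [-0.0, 0.508, -0.861], [-1.0, 0.0, 0.0]]
ft_force: [-0.2, -0.6, -0.5]
grip_width: -0.0002
```

Emit:
arm_command(plan=[[[0.03,0,0,0,0,0],[0.03,0,0,0,0,0],[0.03,0,0,0,0,0]]])

```text
time_s: 5.2
position: [0.5639, 0.019, 0.1159]
tool_rot: [[-0.0, 0.861, 0.508], [-0.0, 0.508, -0.861], [-1.0, -0.0, 0.0]]
ft_force: [0.2, -0.8, 0.6]
grip_width: 0.0003
```

Emit:
arm_command(plan=[[[0.04,0,0,0,0,0],[0.04,0,0,0,0,0]]])

```text
time_s: 5.4
position: [0.5638, 0.019, 0.1148]
tool_rot: [[-0.0, 0.861, 0.508], [0.0, 0.508, -0.861], [-1.0, -0.0, -0.0]]
ft_force: [-0.7, -0.5, -0.0]
grip_width: 0.0003
```

Emit:
arm_command(plan=[[[0.03,0,0,0,0,0],[0.03,0,0,0,0,0]]])

```text
time_s: 5.6
position: [0.5638, 0.019, 0.114]
tool_rot: [[-0.0, 0.861, 0.508], [0.0, 0.508, -0.861], [-1.0, -0.0, -0.0]]
ft_force: [-0.4, 0.2, 0.5]
grip_width: 0.0
```

Emit:
arm_command(plan=[[[0.02,0,0,0,0,0],[0.02,0,0,0,0,0]]])

```text
time_s: 5.8
position: [0.5638, 0.019, 0.1136]
tool_rot: [[-0.0, 0.861, 0.508], [-0.0, 0.508, -0.861], [-1.0, -0.0, -0.0]]
ft_force: [0.1, -1.3, -0.9]
grip_width: -0.0
```

Emit:
arm_command(plan=[[[0.02,0,0,0,0,0],[0.02,0,0,0,0,0]]])

```text
time_s: 6.0
position: [0.5638, 0.019, 0.1131]
tool_rot: [[-0.0, 0.861, 0.508], [0.0, 0.508, -0.861], [-1.0, -0.0, -0.0]]
ft_force: [-0.6, 0.4, -0.4]
grip_width: -0.0001
```

Emit:
arm_command(plan=[[[0.01,0,0,0,0,0],[0.01,0,0,0,0,0]]])

```text
time_s: 6.2
position: [0.5639, 0.019, 0.1131]
tool_rot: [[0.0, 0.861, 0.508], [-0.0, 0.508, -0.861], [-1.0, 0.0, 0.0]]
ft_force: [-0.6, 0.1, 1.6]
grip_width: 0.0003
```

Emit:
arm_command(plan=[[[0.01,0,0,0,0,0],[0.01,0,0,0,0,0]]])

```text
time_s: 6.4
position: [0.5639, 0.0191, 0.1129]
tool_rot: [[0.0, 0.861, 0.508], [-0.0, 0.508, -0.861], [-1.0, 0.0, 0.0]]
ft_force: [-2.4, 0.3, 4.9]
grip_width: -0.0001
```

```bash
cat >> h.py <<'E'
def force(n=5):
    F=[];Z=[]
    for i in range(n): get_image('top');s=sensors.observe();F.append(s['ft_force']);Z.append(s['position'])
    print('F',np.round(np.mean(F,0),2),'pos',np.round(np.mean(Z,0),4),'t',s['time_s'])
E
python3 -c "
from h import *
force()"
```

```text
F [-1.4   0.2   4.82] pos [0.5639 0.019  0.1129] t 6.65
```

```bash
python3 - <<'E'
import numpy as np
c=np.array([.5985,-.0732]);p0=np.array([.5639,.019]);y=np.array([.8616,.5075]);z=np.array([.5075,-.8616])
f=lambda a:c+.1*np.array([-np.sin(np.radians(a)),np.cos(np.radians(a))])
for a in range(22,126,2): d=(f(a)-p0)/.025; print(a,np.round([d@y,d@z],2),end='; ')
E
```

```text
22 [-0.09 -0.08]; 24 [-0.23 -0.09]; 26 [-0.37 -0.11]; 28 [-0.5  -0.12]; 30 [-0.64 -0.12]; 32 [-0.78 -0.12]; 34 [-0.92 -0.11]; 36 [-1.06 -0.1 ]; 38 [-1.2  -0.09]; 40 [-1.34 -0.06]; 42 [-1.48 -0.04]; 44 [-1.61 -0.01]; 46 [-1.75  0.03]; 48 [-1.88  0.07]; 50 [-2.01  0.11]; 52 [-2.15  0.16]; 54 [-2.27  0.21]; 56 [-2.4   0.27]; 58 [-2.53  0.33]; 60 [-2.65  0.4 ]; 62 [-2.77  0.47]; 64 [-2.89  0.54]; 66 [-3.    0.62]; 68 [-3.11  0.71]; 70 [-3.22  0.79]; 72 [-3.33  0.88]; 74 [-3.43  0.98]; 76 [-3.53  1.08]; 78 [-3.63  1.18]; 80 [-3.72  1.28]; 82 [-3.81  1.39]; 84 [-3.89  1.5 ]; 86 [-3.98  1.61]; 88 [-4.05  1.73]; 90 [-4.13  1.85]; 92 [-4.19  1.97]; 94 [-4.26  2.1 ]; 96 [-4.32  2.22]; 98 [-4.37  2.35]; 100 [-4.43  2.48]; 102 [-4.47  2.61]; 104 [-4.51  2.74]; 106 [-4.55  2.88]; 108 [-4.58  3.01]; 110 [-4.61  3.15]; 112 [-4.64  3.29]; 114 [-4.65  3.43]; 116 [-4.67  3.57]; 118 [-4.68  3.71]; 120 [-4.68  3.85]; 122 [-4.68  3.98]; 124 [-4.67  4.12];
```

Emit:
arm_command(plan=[[[-0.006,0,0,0,0,0],[-0.006,0,0,0,0,0]]])

```text
time_s: 6.85
position: [0.5639, 0.019, 0.1129]
tool_rot: [[0.0, 0.861, 0.508], [0.0, 0.508, -0.861], [-1.0, 0.0, 0.0]]
ft_force: [-1.1, 0.5, 5.3]
grip_width: -0.0
```

Emit:
arm_command(plan=[[[-0.008,0,0,0,0,0],[-0.008,0,0,0,0,0]]])

```text
time_s: 7.05
position: [0.5639, 0.019, 0.113]
tool_rot: [[0.0, 0.861, 0.508], [0.0, 0.508, -0.861], [-1.0, 0.0, -0.0]]
ft_force: [-1.3, 1.8, 4.5]
grip_width: -0.0002
```

```bash
python3 -c "
from h import *
force()"
```

```text
F [-0.52  1.06  4.  ] pos [0.5639 0.019  0.113 ] t 7.3
```

Emit:
arm_command(plan=[[[-0.005,0,0,0,0,0],[-0.005,-0.09,-0.08,0,0,0],[-0.005,-0.23,-0.09,0,0,0],[-0.005,-0.37,-0.11,0,0,0],[-0.005,-0.5,-0.12,0,0,0],[-0.005,-0.64,-0.12,0,0,0]]])

```text
time_s: 7.9
position: [0.5481, 0.0133, 0.113]
tool_rot: [[-0.0, 0.861, 0.508], [0.0, 0.508, -0.861], [-1.0, -0.0, -0.0]]
ft_force: [0.5, 1.3, 2.0]
grip_width: -0.0003
```

```bash
python3 -c "
from h import *
force(3)"
```

```text
F [-0.82  0.03  1.16] pos [0.548  0.0132 0.1131] t 8.05
```

Emit:
arm_command(plan=[[[0.006,-0.14,0,0,0,0],[0.006,-0.28,0.01,0,0,0],[0.006,-0.42,0.02,0,0,0],[0.006,-0.56,0.03,0,0,0],[0.006,-0.7,0.06,0,0,0]]])

```text
time_s: 8.55
position: [0.534, 0.0031, 0.113]
tool_rot: [[0.0, 0.861, 0.508], [0.0, 0.508, -0.861], [-1.0, 0.0, 0.0]]
ft_force: [0.2, 1.1, 2.4]
grip_width: 0.0
```

```bash
python3 -c "
from h import *
force(3)"
```

```text
F [-0.59 -0.72  2.85] pos [0.5338 0.0029 0.113 ] t 8.7
```

Emit:
arm_command(plan=[[[0.001,-0.14,0.02,0,0,0],[0.001,-0.27,0.05,0,0,0],[0.002,-0.41,0.09,0,0,0],[0.002,-0.54,0.13,0,0,0],[0.002,-0.67,0.17,0,0,0]]])

```text
time_s: 9.2
position: [0.5219, -0.0091, 0.113]
tool_rot: [[0.0, 0.861, 0.508], [0.0, 0.508, -0.861], [-1.0, 0.0, 0.0]]
ft_force: [1.3, 1.9, 3.3]
grip_width: -0.0003
```

Emit:
arm_command(plan=[[[0.001,-0.14,0.05,0,0,0],[0.001,-0.26,0.1,0,0,0],[0.002,-0.39,0.16,0,0,0],[0.002,-0.52,0.22,0,0,0],[0.002,-0.64,0.29,0,0,0]]])

```text
time_s: 9.7
position: [0.5118, -0.0234, 0.113]
tool_rot: [[0.0, 0.861, 0.508], [0.0, 0.508, -0.861], [-1.0, 0.0, -0.0]]
ft_force: [1.6, 2.3, 4.8]
grip_width: 0.0001
```

```bash
python3 -c "
from h import *
force(3)"
```

```text
F [0.59 0.36 4.88] pos [ 0.5116 -0.0237  0.113 ] t 9.85
```

Emit:
arm_command(plan=[[[-0.01,-0.12,0.07,0,0,0],[-0.01,-0.24,0.14,0,0,0],[-0.01,-0.35,0.22,0,0,0],[-0.01,-0.46,0.31,0,0,0],[-0.01,-0.57,0.39,0,0,0]]])

```text
time_s: 10.35
position: [0.5043, -0.0392, 0.113]
tool_rot: [[-0.0, 0.861, 0.508], [0.0, 0.508, -0.861], [-1.0, -0.0, -0.0]]
ft_force: [1.3, 1.8, 2.1]
grip_width: -0.0003
```

```bash
python3 -c "
from h import *
force(3)"
```

```text
F [-0.3  -0.8   2.05] pos [ 0.5042 -0.0395  0.113 ] t 10.5
```

From 70° (-3.22, 0.79):

Emit:
arm_command(plan=[[[0.003,-0.11,0.09,0,0,0],[0.003,-0.21,0.19,0,0,0],[0.003,-0.31,0.29,0,0,0],[0.003,-0.41,0.39,0,0,0],[0.003,-0.5,0.49,0,0,0]]])

```text
time_s: 11.0
position: [0.4999, -0.0561, 0.113]
tool_rot: [[-0.0, 0.861, 0.508], [0.0, 0.508, -0.861], [-1.0, -0.0, -0.0]]
ft_force: [-0.1, 0.9, 2.2]
grip_width: 0.0002
```

```bash
python3 -c "
from h import *
force(3)"
```

```text
F [-0.01 -0.97  1.78] pos [ 0.4999 -0.0564  0.113 ] t 11.15
```

From 80° (-3.72, 1.28):

Emit:
arm_command(plan=[[[0.004,-0.09,0.11,0,0,0],[0.004,-0.17,0.22,0,0,0],[0.004,-0.26,0.33,0,0,0],[0.004,-0.33,0.45,0,0,0],[0.004,-0.41,0.57,0,0,0]]])

```text
time_s: 11.65
position: [0.4984, -0.0735, 0.113]
tool_rot: [[0.0, 0.861, 0.508], [0.0, 0.508, -0.861], [-1.0, 0.0, -0.0]]
ft_force: [0.2, 2.9, 2.8]
grip_width: 0.0001
```

```bash
python3 -c "
from h import *
force(3)"
```

```text
F [-0.55 -0.24  2.71] pos [ 0.4985 -0.0739  0.113 ] t 11.8
```

Emit:
arm_command(plan=[[[0.001,-0.06,0.12,0,0,0],[0.001,-0.13,0.25,0,0,0],[0.001,-0.19,0.37,0,0,0],[0.001,-0.24,0.5,0,0,0],[0.001,-0.3,0.63,0,0,0]]])

```text
time_s: 12.3
position: [0.5, -0.0909, 0.113]
tool_rot: [[-0.0, 0.861, 0.508], [0.0, 0.508, -0.861], [-1.0, 0.0, -0.0]]
ft_force: [0.1, 2.8, 3.2]
grip_width: -0.0001
```

```bash
python3 -c "
from h import *
force(3)"
```

```text
F [-0.57  0.98  3.77] pos [ 0.5001 -0.0913  0.113 ] t 12.45
```

From 100° (-4.43, 2.48):

Emit:
arm_command(plan=[[[-0.003,-0.04,0.13,0,0,0],[-0.003,-0.08,0.26,0,0,0],[-0.003,-0.12,0.4,0,0,0],[-0.003,-0.15,0.53,0,0,0]]])

```text
time_s: 12.85
position: [0.5035, -0.1043, 0.113]
tool_rot: [[-0.0, 0.861, 0.508], [0.0, 0.508, -0.861], [-1.0, -0.0, -0.0]]
ft_force: [-0.6, 2.4, 3.7]
grip_width: 0.0001
```

```bash
python3 -c "
from h import *
force(3)"
```

```text
F [-0.27  0.33  2.4 ] pos [ 0.5037 -0.1046  0.113 ] t 13.0
```

Emit:
arm_command(plan=[[[0,-0.03,0.14,0,0,0],[0,-0.06,0.28,0,0,0]]])

```text
time_s: 13.2
position: [0.5058, -0.1111, 0.1129]
tool_rot: [[-0.0, 0.861, 0.508], [-0.0, 0.508, -0.861], [-1.0, -0.0, 0.0]]
ft_force: [0.2, 0.6, -0.3]
grip_width: -0.0
```

```bash
python3 -c "
from h import *
force(3)"
```

```text
F [ 0.47 -0.35 -0.25] pos [ 0.5059 -0.1114  0.1129] t 13.35
```

Contact was lost at about 112.4°, where the images predicted the trailing edge of the tip would clear the groove's rim (112.6°). The groove is found. I'll centre over the key and go down.

Emit:
arm_command(plan=[[[0,-0.01,0.15,0,0,0],[0,-0.02,0.3,0,0,0],[0,-0.03,0.45,0,0,0],[0,-0.03,0.57,0,0,0],[0,-0.03,0.57,0,0,0],[0.1,-0.03,0.57,0,0,0],[0.2,-0.03,0.57,0,0,0],[0.25,-0.03,0.57,0,0,0],[0.25,-0.03,0.57,0,0,0]]])

```text
time_s: 14.25
position: [0.5122, -0.1233, 0.1065]
tool_rot: [[-0.0, 0.861, 0.508], [0.0, 0.508, -0.861], [-1.0, -0.0, -0.0]]
ft_force: [-0.5, -0.1, -0.3]
grip_width: 0.0001
```

```bash
python3 -c "
from h import *
force(3)"
```

```text
F [-0.1  -0.09  0.18] pos [ 0.5123 -0.1234  0.1067] t 14.4
```

Emit:
arm_command(plan=[[[0.02,0,0,0,0,0],[0.04,0,0,0,0,0],[0.06,0,0,0,0,0],[0.06,0,0,0,0,0]]])

```text
time_s: 14.8
position: [0.5124, -0.1235, 0.1054]
tool_rot: [[0.0, 0.861, 0.508], [-0.0, 0.508, -0.861], [-1.0, 0.0, 0.0]]
ft_force: [-0.9, 0.2, 3.2]
grip_width: -0.0003
```

Emit:
arm_command(plan=[[[0.02,0,0,0,0,0],[0.04,0,0,0,0,0],[0.06,0,0,0,0,0],[0.06,0,0,0,0,0]]])

```text
time_s: 15.2
position: [0.5124, -0.1235, 0.1037]
tool_rot: [[0.0, 0.861, 0.508], [-0.0, 0.508, -0.861], [-1.0, 0.0, 0.0]]
ft_force: [-0.7, -0.2, 2.0]
grip_width: -0.0003
```

Emit:
arm_command(plan=[[[0.02,0,0,0,0,0],[0.04,0,0,0,0,0],[0.06,0,0,0,0,0],[0.06,0,0,0,0,0]]])

```text
time_s: 15.6
position: [0.5124, -0.1235, 0.1022]
tool_rot: [[-0.0, 0.861, 0.508], [0.0, 0.508, -0.861], [-1.0, 0.0, -0.0]]
ft_force: [-0.2, -0.9, 2.4]
grip_width: -0.0
```

Emit:
arm_command(plan=[[[0.02,0,0,0,0,0],[0.03,0,0,0,0,0],[0.03,0,0,0,0,0]]])

```text
time_s: 15.9
position: [0.5124, -0.1235, 0.1015]
tool_rot: [[0.0, 0.861, 0.508], [-0.0, 0.508, -0.861], [-1.0, 0.0, 0.0]]
ft_force: [0.3, -0.4, 1.8]
grip_width: 0.0001
```

```bash
python3 -c "
from h import *
force(4)"
```

```text
F [-0.84 -0.61  1.94] pos [ 0.5124 -0.1234  0.1015] t 16.1
```

Emit:
arm_command(plan=[[[0.01,0,0,0,0,0],[0.02,0,0,0,0,0],[0.02,0,0,0,0,0]]])

```text
time_s: 16.4
position: [0.5124, -0.1234, 0.101]
tool_rot: [[0.0, 0.861, 0.508], [-0.0, 0.508, -0.861], [-1.0, 0.0, 0.0]]
ft_force: [-1.1, -0.4, 3.0]
grip_width: 0.0001
```

Emit:
arm_command(plan=[[[0.01,0,0,0,0,0],[0.01,0,0,0,0,0]]])

```text
time_s: 16.6
position: [0.5123, -0.1235, 0.1009]
tool_rot: [[0.0, 0.861, 0.508], [-0.0, 0.508, -0.861], [-1.0, 0.0, 0.0]]
ft_force: [-1.3, -1.0, 3.8]
grip_width: 0.0
```

```bash
python3 -c "
from h import *
force(4)"
```

```text
F [-1.45 -0.39  4.6 ] pos [ 0.5124 -0.1235  0.1009] t 16.8
```

Emit:
arm_command(plan=[[[0.01,0,0,0,0,0],[0.01,0,0,0,0,0]]])

```text
time_s: 17.0
position: [0.5124, -0.1235, 0.1006]
tool_rot: [[0.0, 0.861, 0.508], [-0.0, 0.508, -0.861], [-1.0, -0.0, 0.0]]
ft_force: [-1.7, -0.1, 5.6]
grip_width: -0.0001
```

```bash
python3 -c "
from h import *
force(4)"
```

```text
F [-1.65 -0.98  5.27] pos [ 0.5123 -0.1235  0.1006] t 17.2
```

The key is at its stop: travel is 12.3 mm below the hoop's top and the force has risen to the head's preload. Now I'll come straight up, then back out of the camera's way.

Emit:
arm_command(plan=[[[-0.1,0,0,0,0,0],[-0.3,0,0,0,0,0],[-0.7,0,0,0,0,0],[-1.5,0,0,0,0,0],[-3,0,0,0,0,0],[-4.5,0,0,0,0,0],[-6,0,0,0,0,0],[-7,0,0,0,0,0],[-7,-2,0,0,0,0],[-7,-4,0,0,0,0]]])

```text
time_s: 18.2
position: [0.4255, -0.1742, 0.2766]
tool_rot: [[0.002, 0.86, 0.511], [-0.001, 0.511, -0.86], [-1.0, 0.001, 0.002]]
ft_force: [1.0, -1.6, -0.1]
grip_width: -0.0001
```

Emit:
arm_command(plan=[[[0,-1,0,0,0,0],[0,-1,0,0,0,0],[0,-1,0,0,0,0],[0,-1,0,0,0,0]]])

```text
time_s: 18.6
position: [0.4053, -0.1866, 0.2758]
tool_rot: [[0.0, 0.861, 0.509], [-0.0, 0.509, -0.861], [-1.0, 0.0, 0.0]]
ft_force: [-0.1, -0.1, -0.1]
grip_width: -0.0002
```

```bash
python3 - <<'E'
from h import *
force(3)
t=get_image("top");s=get_image("scene")
for d,b in((t,(247,117,307,177)),(s,(258,214,322,262))): print(ring(d,b,.07)[:3])
f=lambda i:cv2.convertScaleAbs(cv2.resize(i[:,:,::-1],(400,400),interpolation=cv2.INTER_CUBIC),alpha=1.8)
cv2.imwrite("pics/c2.png",np.hstack([f(t["img"][97:197,227:327]),f(s["img"][190:290,240:340])]))
E
```

```text
F [0.63 0.33 0.08] pos [ 0.4053 -0.1865  0.2755] t 18.75
(array([ 0.59852973, -0.07322653]), np.float64(0.0683928073692913), np.float64(0.0011602271222272895))
(array([ 0.59850659, -0.07335855]), np.float64(0.06821507200339945), np.float64(0.0016180811783248726))
```

View pics/c2.png

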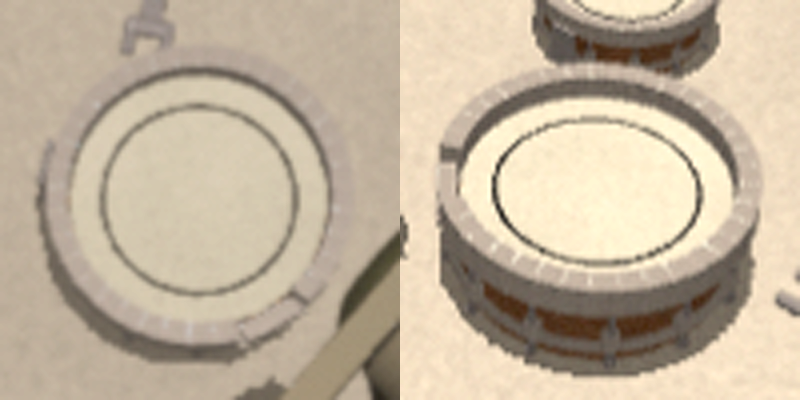

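```bash
python3 -c "
from rig import workorder
print(workorder.close_job())"
```

```text
the job is handed in; nothing more can be done
None
```

The key is pressed fully down, as far as force and depth show, and the job was handed in at about 19 s of the 72 s allowed.

- **Sweep:** I touched the hoop beside the tailpiece with closed fingers and swept round the near side. The contact force stayed at about 1 to 5 N, peaking at 5.3 N at the first touch. Contact was lost at about 112° (counted from the world +y axis), within a degree of where the pictures put the groove's edge.
- **Key:** I centred over the groove and pressed. Contact came at about 7 mm below the hoop's top. The key moved at about 2 to 3 N, then stopped at 12 mm with the force rising to 5.3 N. I then lifted straight off.
- **Last checks:** The pot's centre was unchanged to within 0.2 mm in both fixed cameras. The wrist force was about 0 and the arm was clear of everything. My path kept well away from the jar and the mug.
- **Limits:** The final pictures are too coarse to show the key's depth, so "fully down" rests on the depth and force readings. The force passed the drum skin's 4 to 5 N preload by a little at the first touch and at the end of the press, so the skin may have given by a few tenths of a millimetre. The wrist camera placed the pot about 4 mm away from where the fixed cameras did. I used the fixed cameras, and the touch agreed with them.

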